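Close the glaze tubs on the sloping rack

TASK

Shut the tubs on the sloping rack: fit the loose lid that matches onto the open tub, and press both that lid and the one that has sprung up on another tub down until they snap fully home, rims flush all round. Let go of them, and leave the oversized lid, the pots, the bottle and the brush standing where they are.

Things in the scene. Friction and masses are not known exactly. Their poses are not given: they have to be found in the camera images.
- open_tub_rim (a point): Centre of the rim of the open tub: white, round, 97 mm outside, 89 mm inside, 90 mm tall, fixed on a sloping rack. z is the tub's axis, out of the mouth, leaning 30 degrees from vertical to the rack's low front (robot's) side; y runs along the rack. Inside, 4.5 mm below the rim, four small spring beads stand 3 to 4 mm proud of the wall: the snap fit.
- loose_knob (a point): Centre of the upright knob of the loose lid, lying flat, knob up. Knob 26 mm diameter, 40 mm tall; white flange 100 mm diameter, 5 mm thick; under it a grey plug 17 mm deep, 86 mm at its widest, tapering to 74 mm. This point is 20 mm above the flange's top, 25 mm above its underside, 42 mm above the plug's underside. z up the knob. Mass about 0.11 kg (x 0.7 to 1.4).
- sprung_tub_rim (a point): Centre of the rim plane of the second tub, same as the open one and on the same rack and same slope; its lid is on but has sprung up. Axes as for the open tub.
- sprung_knob (a point): Knob centre of the lid that has sprung up: the same lid as the loose one, resting on the beads in its tub's mouth about 8 mm too high (this point 33 mm out from the rim centre along the axis). A push of some 8 to 12 N along the axis snaps such a lid home (one side may give first), where it stops hard: the flange rests on the rim and this point is 25 mm out.
- shut_knob (a point): Centre of the knob of the third tub's lid, which is fully home already (same sizes, fixed; nothing to do there). The three tubs stand side by side 118 mm apart along the rack, in any order.
- big_knob (a point): Bystander: centre of the knob of an oversized lid lying on the table, flange 116 mm diameter, otherwise like the loose lid (62 mm tall in all). It fits none of the tubs.
- mug_mid (a point): Bystander: middle of a stoneware mug, 72 mm diameter, 95 mm tall, handle on its own +y side.
- bowl_mid (a point): Bystander: middle of a small bowl, 100 mm diameter, 50 mm tall.
- bottle_mid (a point): Bystander: middle of a clear plastic bottle, 56 mm diameter, 150 mm tall.
- cup_mid (a point): Bystander: middle of a cup, 70 mm diameter, 80 mm tall.
- brush_grip (a point): Bystander: grip of a brush lying on the table, about 200 mm long, low.
Things that resemble listed ones, but are neither listed nor needed, are in the scene too. Leave any red look-alike of the part that bears loose_knob alone.

How it is judged (in metres and radians):
At the end, for the whole second after the job is handed in: Both lids sit fully home in their tubs: each knob centre 25 mm (at most 27.5) out from its rim centre, within 4 mm of the tub's axis each way and square to it within 0.06 rad; a lid still resting on the snap beads stands about 8 mm too high (z of loose_knob in the frame of open_tub_rim between 0.02 and 0.0275 m and x of loose_knob in the frame of open_tub_rim between -0.004 and 0.004 m and y of loose_knob in the frame of open_tub_rim between -0.004 and 0.004 m and angle between the z axis of loose_knob and the z axis of open_tub_rim, either way round below 0.06 rad and z of sprung_knob in the frame of sprung_tub_rim between 0.02 and 0.0275 m and x of sprung_knob in the frame of sprung_tub_rim between -0.004 and 0.004 m and y of sprung_knob in the frame of sprung_tub_rim between -0.004 and 0.004 m and angle between the z axis of sprung_knob and the z axis of sprung_tub_rim, either way round below 0.06 rad); the robot touches nothing.
It fails at once if the big lid, the brush or one of the pots or the bottle is shifted by more than 30 mm (distance of any of big_knob, mug_mid, bowl_mid, bottle_mid, cup_mid, brush_grip from where it was at the start of the episode above 0.03 m).
It fails at once if a pot or the bottle is tipped over (angle between any of mug_mid, bowl_mid, bottle_mid, cup_mid's own z axis and vertical above 0.5 rad).
It also fails if it takes over 48 s, if anything falls off the work surface, if the arm or the gripper's body presses on something with over 40 N, if the wrist force passes 120 N, or if a joint passes its speed limit or range.

ROBOT

A 6-joint arm with a two-finger parallel gripper is mounted at the origin on the work surface. World frame = base frame: x ahead of the robot, y to its left, z up, the work surface at z = 0. Lengths are in m, angles in degrees, forces in N, time in s.
With the tool pointing down it reaches from about 0.375 to 0.9 m from the base axis. Payload 3.1 kg.
Tool frame: the origin (TCP) lies on the centre line of the jaws, within the pads' length; the fingertips stand 25 mm ahead of it and the grasp point (between the pads) lies 6 mm ahead of it; y points along the fingers, x is the direction in which the jaws open and shut, and the axes are right-handed (so a half turn about y gives the same grasp; the last joint's range is limited). The gripper opens to 87 mm and grips with 3 to 60 N. Pads are 19 mm wide; open, the fingers measure 117 mm over their backs; the gripper's body (75 mm by 190 mm) begins 51 mm behind the grasp point.
Start: joints at [-10.227, 30.224, 82.088, -0, 67.689, -10.227], TCP at [0.625, 0, 0.248] pointing down, gripper open.
Joint ranges: [-176.69, 176.69], [-43.24, 126.21], [12.49, 139.97], [-82, 262], [0, 151.66], [-163.58, 163.58]. Speed limits (degrees/s): [159.86, 159.86, 180, 180, 180, 180].

INTERFACE

Orientations are given as a 3x3 rotation matrix whose columns are the frame's x, y, z axes.
In Python, from rig import * gives the robot as it stands.
- The arm moves only by the tool play_rows, never from a script. Its argument "commands" is a list of rows, each a list of 2 entries, a list of its own where there are three numbers: the shift along the world's x, y, z in m, then the turn, a rotation vector about the world's x, y, z in rad. A call has 1 to 10 rows; each row is the pose to reach, as a shift and turn from the pose commanded when the call began; what a row does not reach only later rows make up. A row lasts 1/8 s, in which the tool goes at most 62.5 mm and 10.7 degrees, less where a joint would pass 70% of its speed; a pose out of reach is approached as far as the arm can. A call with a gripper value outside its range is refused whole. "gripper" is the finger opening in m, from 0 to 0.087, set as the call begins (left out, the last holds). The fingers move at their own pace and stop on an object; the grip force is fixed at half the most. Time passes only in rows, so rows that repeat a pose let the fingers close. It gives the time, the measured TCP pose, the force and the opening at its end, in the units of the state.
- read_state(): the state, without advancing time (a new reading comes with each control period).
- capture(name): name is "scene" or "side" or "wrist"; returns a dict with "frame" (384x512x3 uint8, red, green, blue), "depth" (384x512 float32, m along the optical axis (not along the pixel's ray), 0 where there is no reading), "mtx" (3x3 intrinsics, pixels), "cam_to_world" (4x4, takes a point from camera to world coordinates); the wrist camera has in their place "hand_eye" (4x4, takes a point from camera to tool coordinates, whose origin is the TCP and whose axes are the tool frame's). Camera axes: x right, y down, z forward; pixel columns grow to the right and rows downward; lengths in m; the calibration is good to about 2 mm. The wrist camera is an equidistant fisheye: a pixel r from the principal point sees the ray r / f radians off the axis. A picture is of the moment at which its call begins: read the wrist's pose just before it.
- hand_in(): hands the job in, once; it reports no verdict.
The state is a dict: "time_s": time; "joint_positions": joint angles; "qvel": joint speeds; "tau": joint torques, N m; "position": TCP position; "tcp_rot": TCP orientation; "force": force on the tool from outside, world axes, zero at the start; "moment": the same for the moment, N m; "opening": opening from 0.0 (shut) to 1.0 (fully open).
Only numpy, scipy, OpenCV 4.12 (cv2) and the standard library are available. Lean on these libraries where they do the work, as an engineer would, in place of code of your own. Each camera call takes 0.05 s, during which the arm holds its last target. There are 200 camera calls.

## Working session

There is one attempt and no reset: what is moved stays moved. The work goes in short steps, Python scripts to look and compute and a tool call to move; the robot and the scene stay as the last step left them, time stands still between calls to the robot, and variables do not carry over. Pictures are saved under pics/ and viewed, about 8 in all and at most 12, crops included, and the job is handed in when it is done.

Besides the shell and the picture viewer there is one more tool, called as name(argument=value, ...), one argument or row to a line, values as JSON. play_rows: Moves the arm, as the interface text tells. Its arguments: {"type":"object","properties":{"commands":{"type":"array"},"gripper":{"type":"number"}},"required":["commands"]}

```bash
mkdir -p pics; ls; cat > h.py <<'E'
from rig import *
import numpy as np, cv2
def snap(n,tag):
    s=read_state(); c=capture(n); c['s']=s
    cv2.imwrite(f'pics/{tag}.png',c['frame'][:,:,::-1]); np.save(f'pics/{tag}.npy',c,allow_pickle=True); return c
def load(tag): return np.load(f'pics/{tag}.npy',allow_pickle=True).item()
def cloud(c):
    v,u=np.mgrid[0:384,0:512]; K=c['mtx']; d=c['depth']
    P=np.stack([(u-K[0,2])/K[0,0]*d,(v-K[1,2])/K[1,1]*d,d],-1); T=c['cam_to_world']
    return P@T[:3,:3].T+T[:3,3]
E
python3 - <<'E'
from h import *
a=snap('scene','scene0');b=snap('side','side0');
im=np.vstack([cv2.resize(np.hstack([a['frame'],b['frame']]),(800,300)),])
cv2.imwrite('pics/both0.png',im[:,:,::-1])
print(a['cam_to_world'],b['cam_to_world'],read_state())
E
```

```text
pics
[[ 0.22395838  0.67160918 -0.70624624  1.33243825]
 [ 0.97457364 -0.15952614  0.15734557 -0.20711911]
 [-0.00699001 -0.72352783 -0.69025982  0.97177359]
 [ 0.          0.          0.          1.        ]] [[ 0.99053517 -0.08606584  0.10692404  0.32200398]
 [-0.13685675 -0.55966876  0.81733782 -1.11567207]
 [-0.01050282 -0.82423513 -0.56615028  0.88726764]
 [ 0.          0.          0.          1.        ]] {'time_s': 0.1, 'joint_positions': array([-1.02252057e+01,  3.02728660e+01,  8.21495519e+01,  1.10776745e-03,
        6.76898021e+01, -1.02267760e+01]), 'qvel': array([-0.06060013, -0.17183783, -0.14720217, -0.00138606,  0.13525828,
        0.03088367]), 'tau': array([-3.02360622e-04, -4.40987206e+01, -1.77151054e+01,  6.34850166e-02,
        5.34114777e-02, -3.85449334e-05]), 'position': array([6.24383941e-01, 1.68495657e-04, 2.46674925e-01]), 'tcp_rot': array([[ 9.99998148e-01, -1.92432531e-03, -1.96975956e-05],
       [ 2.04005696e-05,  3.65290349e-04,  9.99999933e-01],
       [-1.92431799e-03, -9.99998082e-01,  3.65328930e-04]]), 'force': array([-0.00307702,  0.660981  , -0.43581867]), 'moment': array([-0.00745251, -0.04182301, -0.00698098]), 'opening': 1.0001430908180249}
```

View pics/scene0.png

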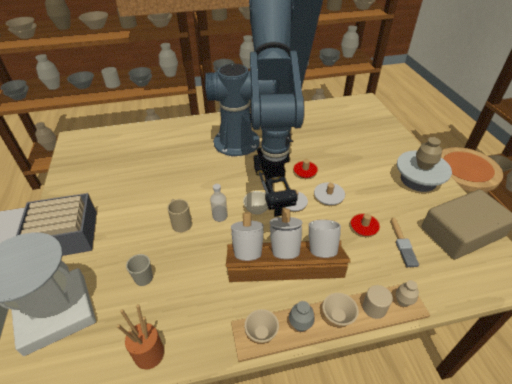

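View pics/side0.png

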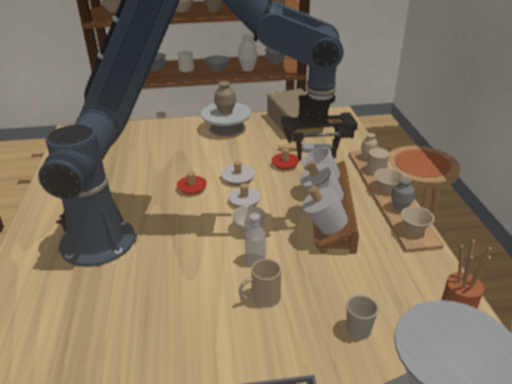

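The scene view shows white lids at (329,194) and (295,200), red look-alikes at (305,169) and (365,225), and the tubs at (248,240), (286,237) and (324,238). The tub at (324,238) looks open. Next I'll measure all of these and enlarge crops.

```bash
python3 - <<'E'
from h import *
a=load('scene0');b=load('side0')
A=a['frame'][150:290,220:390];B=b['frame'][130:270,170:360]
im=np.hstack([cv2.resize(A,(486,400),interpolation=3)[:, :400],cv2.resize(B,(400,295),interpolation=3)[:400] if 0 else cv2.copyMakeBorder(cv2.resize(B,(400,295),interpolation=3),0,105,0,0,0)])
cv2.imwrite('pics/crop0.png',im[:,:,::-1])
for n,c in(('scene',a),('side',b)):
    P=cloud(c);F=c['frame'].astype(int)
    pts={'scene':[(329,194),(295,200),(342,194),(300,205),(248,205),(286,225),(248,225),(324,230),(180,215),(218,205),(141,268),(405,245)],'side':[(237,174),(244,197),(245,190),(237,167),(246,215),(315,190),(318,158)]}[n]
    for u,v in pts: print(n,u,v,P[v,u].round(3),F[v,u])
# lids: points with z in 0.015..0.03, white
for n,c in(('scene',a),('side',b)):
    P=cloud(c);F=c['frame'].astype(int)
    w=(F.min(2)>140)&(F.max(2)-F.min(2)<35)&(P[...,2]>.012)&(P[...,2]<.034)&(c['depth']>0)&(P[...,0]>.3)&(P[...,0]<.85)&(abs(P[...,1])<.4)
    k,L,st,ce=cv2.connectedComponentsWithStats(w.astype(np.uint8))
    for i in range(1,k):
        if st[i,4]>60:
            Q=P[L==i]; print(n,'blob',ce[i].round(),st[i,4],'mean',Q.mean(0).round(3),'min',np.percentile(Q,1,0).round(3),'max',np.percentile(Q,99,0).round(3))
E
```

```text
scene 329 194 [0.435 0.273 0.021] [157 144 125]
scene 295 200 [0.715 0.031 0.317] [23 24 26]
scene 342 194 [0.451 0.318 0.026] [185 180 173]
scene 300 205 [0.469 0.147 0.026] [187 183 174]
scene 248 205 [ 0.418 -0.035  0.018] [113 107  90]
scene 286 225 [0.666 0.03  0.166] [103  99  93]
scene 248 225 [ 0.623 -0.075  0.146] [160 129  85]
scene 324 230 [0.703 0.135 0.158] [179 174 166]
scene 180 215 [ 0.478 -0.276  0.087] [135 120  91]
scene 218 205 [ 0.461 -0.147  0.087] [146 140 126]
scene 141 268 [ 0.61  -0.417  0.019] [131 125 107]
scene 405 245 [0.718 0.428 0.02 ] [160 163 157]
side 237 174 [0.427 0.265 0.021] [143 134 127]
side 244 197 [0.435 0.12  0.026] [136 123 113]
side 245 190 [0.438 0.119 0.052] [114  90  67]
side 237 167 [0.428 0.266 0.048] [113  90  66]
side 246 215 [0.43  0.027 0.025] [139 129 115]
side 315 190 [ 0.605 -0.087  0.172] [141 112  82]
side 318 158 [0.684 0.191 0.103] [115 110 108]
scene blob [329. 194.] 414 mean [0.436 0.273 0.024] min [0.378 0.223 0.019] max [0.482 0.329 0.028]
scene blob [300. 202.] 162 mean [0.453 0.152 0.024] min [0.408 0.105 0.019] max [0.484 0.182 0.028]
scene blob [257. 200.] 75 mean [0.403 0.002 0.021] min [ 0.391 -0.018  0.012] max [0.42  0.023 0.033]
side blob [238. 174.] 372 mean [0.429 0.269 0.021] min [0.375 0.222 0.016] max [0.483 0.323 0.025]
side blob [244. 197.] 333 mean [0.437 0.125 0.021] min [0.39  0.083 0.017] max [0.482 0.176 0.025]
```

View pics/crop0.png

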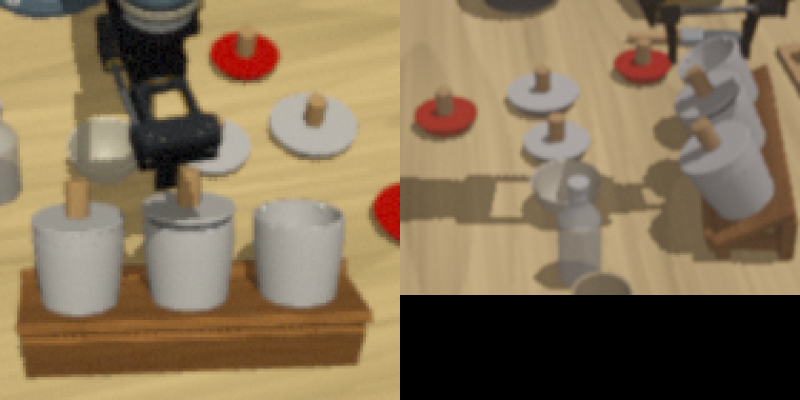

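Loose candidates are the lids at scene (300,202), world (0.437,0.125), about 95 mm across, and (329,194), world (0.430,0.270), about 108 mm across. The nearer one fits the 100 mm flange, so the other is the oversized bystander. Tubs left to right are shut, sprung (visible gap under the flange) and open. Now I'll fit the tub geometry and the lid.

```bash
cat > fit.py <<'E'
from h import *
from scipy.optimize import least_squares as LS
def frame(yaw):
    c,s=np.cos(yaw),np.sin(yaw); Rz=np.array([[c,-s,0],[s,c,0],[0,0,1]])
    r=np.radians(-30); return Rz@np.array([[np.cos(r),0,np.sin(r)],[0,1,0],[-np.sin(r),0,np.cos(r)]])
def run(name):
    Q=[]
    for n in name:
        c=load(n);P=cloud(c);F=c['frame'].astype(int)
        w=(F.min(2)>70)&(F.max(2)-F.min(2)<28)&(c['depth']>0)&(P[...,0]>.57)&(P[...,0]<.85)&(P[...,1]>-.17)&(P[...,1]<.25)&(P[...,2]>.06)&(P[...,2]<.22)
        Q.append(P[w]); print(n,w.sum())
    def res(p,Pt,full=False):
        R=frame(p[3]);L=(Pt-p[:3])@R; k=np.clip(np.round(L[:,1]/.118),-1,1); L[:,1]-=k*.118
        rho=np.hypot(L[:,0],L[:,1]); m=(L[:,2]<-.012)&(L[:,2]>-.085)&(rho>.042)&(rho<.056)
        return (L,k,rho,m)
    Q=[q for q in Q]
    for sel in [np.vstack(Q)]+Q:
        p=np.array([.66,.03,.15,0.])
        def f(x):
            L,k,rho,m=res([x[0],x[1],p[2],x[2]],sel); return np.where((L[:,2]<-.012)&(L[:,2]>-.08),rho-.0485,0)
        x=LS(f,[p[0],p[1],0],loss='soft_l1',f_scale=.002).x
        L,k,rho,m=res([x[0],x[1],p[2],x[2]],sel)
        print('x,y at z=.15, yaw',x.round(4),'rms',np.std((rho-.0485)[m]).round(4))
        for kk in(-1,0,1):
            d=(k==kk)&(rho<.04)&(rho>.018)&(L[:,2]>-.03)&(L[:,2]<.04)
            r=(k==kk)&(rho>.0445)&(rho<.049)&(L[:,2]>-.03)
            print(kk,'disc h n',d.sum(),np.median(L[d,2]).round(4) if d.any() else '', 'rim h98',np.percentile(L[r,2],97).round(4) if r.any() else '')
run(['scene0','side0'])
E
python3 fit.py; python3 - <<'E'
from h import *
for n in('scene0','side0'):
    c=load(n);P=cloud(c);F=c['frame'].astype(int)
    w=(F[...,0]-F[...,2]>30)&(F[...,0]-F[...,1]<60)&(c['depth']>0)
    m=w&(abs(P[...,0]-.437)<.04)&(abs(P[...,1]-.125)<.04)&(P[...,2]>.035)&(P[...,2]<.065)
    Q=P[m];print(n,'looseknob',m.sum(),Q.mean(0).round(4) if len(Q) else 0,Q.min(0).round(3),Q.max(0).round(3))
    w=(F[...,0]-F[...,2]>15)&(c['depth']>0)
    for y in(-.085,.03):
        m=w&(abs(P[...,0]-.635)<.05)&(abs(P[...,1]-y)<.03)&(P[...,2]>.14)&(P[...,2]<.23)
        Q=P[m];print(n,y,m.sum(),Q.mean(0).round(4) if len(Q) else 0)
    # lid flange circle
    w=(F.min(2)>90)&(F.max(2)-F.min(2)<40)&(c['depth']>0)&(abs(P[...,2]-.021)<.007)&(abs(P[...,0]-.437)<.07)&(abs(P[...,1]-.125)<.06)
    ct=cv2.convexHull((P[w][:,:2]*1000).astype(np.float32)); print(cv2.minEnclosingCircle(ct), np.median(P[w][:,2]))
E
```

```text
scene0 3139
side0 2535
x,y at z=.15, yaw [ 0.6299  0.0389 -0.1878] rms 0.0026
-1 disc h n 373 -0.0158 rim h98 -0.0134
0 disc h n 335 -0.007 rim h98 -0.005
1 disc h n 9 -0.0247 rim h98 -0.0184
x,y at z=.15, yaw [ 0.6296  0.0401 -0.1906] rms 0.0025
-1 disc h n 119 -0.0141 rim h98 -0.0135
0 disc h n 121 -0.0055 rim h98 -0.005
1 disc h n 3 -0.0226 rim h98 -0.0185
x,y at z=.15, yaw [ 0.6307  0.0379 -0.1824] rms 0.0025
-1 disc h n 253 -0.0156 rim h98 -0.0139
0 disc h n 209 -0.0076 rim h98 -0.0054
1 disc h n 4 -0.0234 rim h98 -0.0206
scene0 looseknob 5 [0.4358 0.1447 0.0629] [0.428 0.142 0.06 ] [0.441 0.147 0.065]
scene0 -0.085 129 [ 0.6134 -0.0769  0.1609]
scene0 0.03 129 [0.6329 0.0375 0.1702]
((439.0353088378906, 141.8556365966797), 51.11925506591797) 0.023704221578697837
side0 looseknob 75 [0.4355 0.1258 0.0527] [0.424 0.115 0.035] [0.447 0.143 0.064]
side0 -0.085 147 [ 0.6059 -0.085   0.1602]
side0 0.03 131 [0.6236 0.0311 0.1655]
((436.0630798339844, 130.349609375), 52.79522705078125) 0.02130296534141496
```

Rack yaw is about -0.187 rad. The rim plane comes out the same from the shut lid, the sprung lid (+8 mm) and the open rim. I'll press the sprung lid first, with closed fingers on the knob top.

```bash
python3 - <<'E'
from fit import frame
import numpy as np
from scipy.spatial.transform import Rotation as R
F=frame(-.187);print(F.round(4),R.from_matrix(F).as_rotvec().round(4))
ref=np.array([.630,.039,.15])-.020*F[:,2]
for n,r in(('sprung',ref),('open',ref+.118*F[:,1])):
    print(n,r.round(4));
    for d in(.078,.108): print(d,(r+d*F[:,2]-[.625,0,.248]).round(4))
E
```

```text
scene0 3139
side0 2535
x,y at z=.15, yaw [ 0.6299  0.0389 -0.1878] rms 0.0026
-1 disc h n 373 -0.0158 rim h98 -0.0134
0 disc h n 335 -0.007 rim h98 -0.005
1 disc h n 9 -0.0247 rim h98 -0.0184
x,y at z=.15, yaw [ 0.6296  0.0401 -0.1906] rms 0.0025
-1 disc h n 119 -0.0141 rim h98 -0.0135
0 disc h n 121 -0.0055 rim h98 -0.005
1 disc h n 3 -0.0226 rim h98 -0.0185
x,y at z=.15, yaw [ 0.6307  0.0379 -0.1824] rms 0.0025
-1 disc h n 253 -0.0156 rim h98 -0.0139
0 disc h n 209 -0.0076 rim h98 -0.0054
1 disc h n 4 -0.0234 rim h98 -0.0206
[[ 0.8509  0.1859 -0.4913]
 [-0.161   0.9826  0.093 ]
 [ 0.5     0.      0.866 ]] [-0.049  -0.5221 -0.1827]
sprung [0.6398 0.0371 0.1327]
0.078 [-0.0235  0.0444 -0.0478]
0.108 [-0.0382  0.0472 -0.0218]
open [0.6618 0.1531 0.1327]
0.078 [-0.0016  0.1603 -0.0478]
0.108 [-0.0163  0.1631 -0.0218]
```

play_rows(
  commands=[
    [[-0.01,0.012,0.0],[-0.012,-0.13,-0.045]],
    [[-0.02,0.024,0.0],[-0.025,-0.26,-0.09]],
    [[-0.03,0.036,-0.01],[-0.037,-0.39,-0.137]],
    [[-0.038,0.047,-0.022],[-0.049,-0.522,-0.183]],
    [[-0.038,0.047,-0.022],[-0.049,-0.522,-0.183]],
    [[-0.038,0.047,-0.022],[-0.049,-0.522,-0.183]],
  ],
  gripper=0.0,
)

```text
time_s: 0.85
position: [0.5889, 0.0466, 0.2265]
tcp_rot: [[0.85, 0.492, 0.186], [-0.161, -0.093, 0.983], [0.501, -0.865, -0.0]]
force: [0.2, -0.2, 0.2]
opening: 0.402
```

```bash
sed -i 's/^run(/if __name__=="__main__": run(/' fit.py; cat > loc.py <<'E'
from fit import *
F=frame(-.187); ref=np.array([.6398,.0371,.1327])
def rep(o=0):
    s=read_state(); r=ref+o*.118*F[:,1]
    print(s['time_s'],'TCP in tub',((s['position']-r)@F*1000).round(1),'axis err',(F.T@-s['tcp_rot'][:,1]).round(3),'force tub',(s['force']@F).round(1),'open',s['opening'])
if __name__=="__main__":
    import sys; rep(int(sys.argv[1]))
E
python3 loc.py 0; python3 - <<'E'
from h import *
a=snap('scene','s1');b=snap('side','b1');w=snap('wrist','w1')
A=a['frame'][140:270,210:360];B=b['frame'][120:250,260:410]
im=np.vstack([np.hstack([cv2.resize(A,(375,325),interpolation=3),cv2.resize(B,(375,325),interpolation=3)]),cv2.copyMakeBorder(cv2.resize(w['frame'],(366,275)),0,0,0,384,0)])
cv2.imwrite('pics/c1.png',im[:,:,::-1]);print(w['hand_eye'].round(3),w['mtx'])
E
```

```text
0.85 TCP in tub [ 2.000e+00 -1.000e-01  1.071e+02] axis err [-0.001  0.     1.   ] force tub [ 0.3 -0.1  0.1] open 0.4018021984243655
[[ 1.     0.001 -0.001  0.   ]
 [ 0.001 -0.254  0.967 -0.137]
 [ 0.001 -0.967 -0.254  0.069]
 [ 0.     0.     0.     1.   ]] [[297.31863964   0.         256.53904923]
 [  0.         297.31863964 187.13607158]
 [  0.           0.           1.        ]]
```

View pics/c1.png

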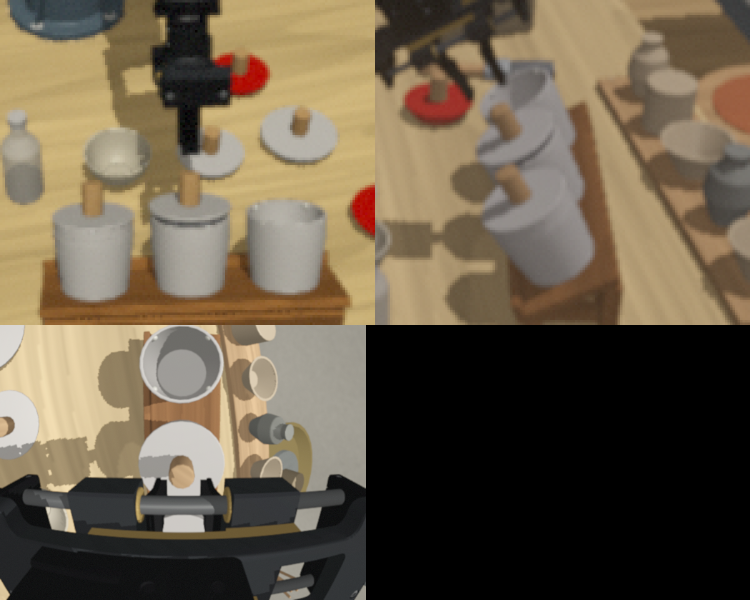

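The wrist view shows the open tub rim centred at about (253,54), with the sprung lid's knob just ahead of the fingertips. The middle lid's flange gap confirms it is the sprung one. I'll check the rim and the knobs from the wrist view too.

```bash
cat > wr.py <<'E'
from loc import *
def wcloud(c):
    v,u=np.mgrid[0:384,0:512]; K=c['mtx']; x=(u-K[0,2])/K[0,0]; y=(v-K[1,2])/K[1,1]; th=np.hypot(x,y)+1e-9
    k=np.tan(th)/th; d=c['depth']*(th<1.4); P=np.stack([x*k*d,y*k*d,d],-1); H=c['hand_eye']; s=c['s']
    P=P@H[:3,:3].T+H[:3,3]; return P@s['tcp_rot'].T+s['position']
def circ(q):
    return LS(lambda p:np.hypot(q[:,0]-p[0],q[:,1]-p[1])-p[2],[q[:,0].mean(),q[:,1].mean(),.045],loss='soft_l1',f_scale=.001).x.round(4)
E
python3 - <<'E'
from wr import *
c=load('w1');P=wcloud(c);ok=c['depth']>0;Fr=c['frame'].astype(int)
L=(P-ref-.118*F[:,1])@F
rho=np.hypot(L[...,0],L[...,1]); w=ok&(rho>.04)&(rho<.053)&(abs(L[...,2])<.004)
print('open rim',w.sum(),circ(L[w]),'h',np.percentile(L[w][:,2],[10,50,90]).round(4))
L=(P-ref)@F;rho=np.hypot(L[...,0],L[...,1])
w=ok&(rho<.02)&(L[...,2]>.049)&(L[...,2]<.058)&(Fr[...,0]-Fr[...,2]>20)
print('knob top',w.sum(),L[w].mean(0).round(4)*1000,np.ptp(L[w],0))
w=ok&(rho<.05)&(rho>.02)&(abs(L[...,2]-.013)<.008)&(Fr.min(2)>90); print('flange h',w.sum(),np.median(L[w][:,2]))
# loose knob top & flange
w=ok&(abs(P[...,0]-.436)<.03)&(abs(P[...,1]-.132)<.03)&(P[...,2]>.055)&(P[...,2]<.07)
print('loose top',w.sum(),P[w].mean(0).round(4),np.ptp(P[w],0).round(3))
w=ok&(abs(P[...,2]-.022)<.006)&(Fr.min(2)>110)&(abs(P[...,0]-.436)<.075)&(abs(P[...,1]-.132)<.065)
if w.sum()>20: print('flange',w.sum(),cv2.minEnclosingCircle(cv2.convexHull((P[w][:,:2]*1000).astype(np.float32))))
E
```

```text
open rim 1801 [0.0008 0.0005 0.0458] h [-0.0023 -0.0007  0.0003]
knob top 992 [ 1.4  2.3 52.6] [0.02483736 0.02427145 0.00576868]
flange h 7173 0.012951982715819002
loose top 306 [0.4419 0.1335 0.0613] [0.016 0.025 0.01 ]
flange 3918 ((435.6344299316406, 134.87953186035156), 49.980255126953125)
```

Everything agrees to within 2 mm, and the loose lid is 100 mm across at (0.436, 0.134). Now pressing the sprung lid.

play_rows(
  commands=[
    [[0.005,0.0,-0.008],[0,0,0]],
    [[0.01,-0.0005,-0.016],[0,0,0]],
    [[0.0142,-0.0006,-0.024],[0,0,0]],
    [[0.0152,-0.0008,-0.026],[0,0,0]],
    [[0.0162,-0.001,-0.028],[0,0,0]],
    [[0.0172,-0.0012,-0.03],[0,0,0]],
    [[0.0182,-0.0014,-0.0318],[0,0,0]],
    [[0.0187,-0.0015,-0.0328],[0,0,0]],
    [[0.0187,-0.0015,-0.0328],[0,0,0]],
  ],
  gripper=0.0,
)

```text
time_s: 2.12
position: [0.6054, 0.0456, 0.1931]
tcp_rot: [[0.851, 0.491, 0.186], [-0.161, -0.093, 0.983], [0.5, -0.866, -0.0]]
force: [-4.9, 0.4, 5.9]
opening: 0.004
```

```bash
python3 loc.py 0
```

```text
2.125 TCP in tub [-0.4  2.  70. ] axis err [-0.  0.  1.] force tub [-1.2 -0.5  7.5] open 0.00438125437162077
```

play_rows(
  commands=[
    [[0.001,-0.0002,-0.0018],[0,0,0]],
    [[0.002,-0.0004,-0.0035],[0,0,0]],
    [[0.002,-0.0004,-0.0035],[0,0,0]],
  ],
)

```text
time_s: 2.5
position: [0.6055, 0.0456, 0.1929]
tcp_rot: [[0.85, 0.493, 0.186], [-0.16, -0.094, 0.983], [0.502, -0.865, -0.001]]
force: [-22.9, 2.1, 33.0]
opening: 0.004
```

```bash
python3 loc.py 0
```

```text
2.5 TCP in tub [-0.5  2.  69.8] axis err [-0.002  0.     1.   ] force tub [-3.3 -2.2 40. ] open 0.003584812071442753
```

play_rows(
  commands=[
    [[-0.015,0.003,0.026],[0,0,0]],
    [[-0.035,0.01,0.055],[0,0,0]],
    [[-0.07,0.025,0.055],[0.024,0.13,0]],
    [[-0.105,0.045,0.04],[0.049,0.257,0]],
    [[-0.14,0.068,0.01],[0.073,0.386,0]],
    [[-0.165,0.085,-0.03],[0.097,0.5145,0]],
    [[-0.1717,0.089,-0.05],[0.0973,0.5145,0]],
    [[-0.1717,0.089,-0.05],[0.0973,0.5145,0]],
  ],
  gripper=0.07,
)

```text
time_s: 3.5
position: [0.4346, 0.1342, 0.1378]
tcp_rot: [[0.983, -0.004, 0.185], [-0.185, -0.0, 0.983], [-0.004, -1.0, -0.001]]
force: [0.4, 0.2, -0.1]
opening: 0.779
```

```bash
cat > look.py <<'E'
from wr import *
import sys
c=snap('wrist','w'+sys.argv[1]);P=wcloud(c);ok=c['depth']>0;Fr=c['frame'].astype(int);s=c['s'];print(s['position'].round(4),s['tcp_rot'].round(3),s['opening'])
w=ok&(abs(P[...,0]-.436)<.03)&(abs(P[...,1]-.134)<.03)&(P[...,2]>.056)&(P[...,2]<.07)&(Fr[...,0]-Fr[...,2]>20)
print('loose top',w.sum(),P[w].mean(0).round(4),np.ptp(P[w],0).round(3),np.median(P[w][:,2]))
w=ok&(abs(P[...,2]-.022)<.006)&(Fr.min(2)>110)&(abs(P[...,0]-.436)<.075)&(abs(P[...,1]-.132)<.065)
print('flange',w.sum(),cv2.minEnclosingCircle(cv2.convexHull((P[w][:,:2]*1000).astype(np.float32))))
a=snap('scene','s'+sys.argv[1]);A=a['frame'][140:270,210:360]
im=np.hstack([c['frame'],cv2.copyMakeBorder(cv2.resize(A,(288,250),interpolation=3),0,134,0,0,0)])
cv2.imwrite('pics/c'+sys.argv[1]+'.png',im[:,:,::-1])
E
python3 look.py 2
```

```text
[0.4346 0.1342 0.1378] [[ 0.983 -0.004  0.185]
 [-0.185 -0.     0.983]
 [-0.004 -1.    -0.001]] 0.7789012890360826
loose top 865 [0.4358 0.1363 0.0617] [0.025 0.024 0.008] 0.061952957752500454
flange 8157 ((435.69287109375, 135.40066528320312), 49.97016525268555)
```

View pics/c2.png

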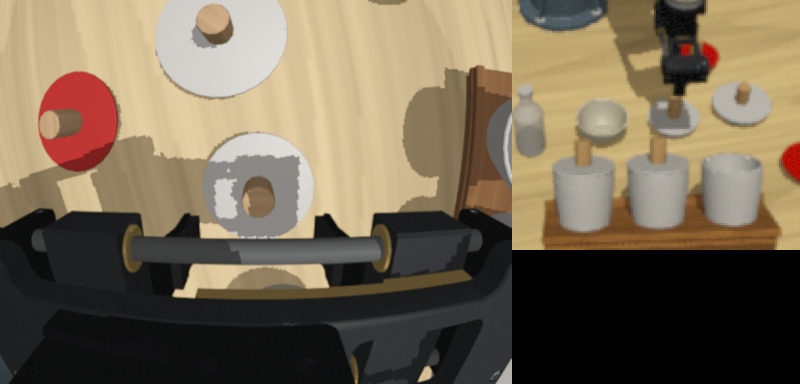

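The second tub's lid is now flush. The loose white lid sits at (258,185) in the wrist view, directly ahead of the jaws; the red one is at (78,120) and the big one at (221,35). Descending to grip.

play_rows(
  commands=[
    [[0.001,0.0015,-0.04],[0,0,0]],
    [[0.001,0.0015,-0.075],[0,0,0]],
    [[0.001,0.0015,-0.087],[0,0,0]],
    [[0.001,0.0015,-0.087],[0,0,0]],
  ],
)

```text
time_s: 4.1
position: [0.4375, 0.1355, 0.0525]
tcp_rot: [[0.982, 0.0, 0.187], [-0.187, -0.0, 0.982], [0.0, -1.0, -0.0]]
force: [-0.6, 0.4, 1.1]
opening: 0.806
```

play_rows(
  commands=[
    [[0,0,0],[0,0,0]],
    [[0,0,0],[0,0,0]],
    [[0,0,0],[0,0,0]],
    [[0,0,0],[0,0,0]],
    [[0,0,0],[0,0,0]],
    [[0,0,0],[0,0,0]],
  ],
  gripper=0.0,
)

```text
time_s: 4.85
position: [0.4369, 0.1356, 0.0523]
tcp_rot: [[0.983, -0.0, 0.186], [-0.186, -0.0, 0.983], [-0.0, -1.0, -0.0]]
force: [-0.3, 0.4, 1.2]
opening: 0.289
```

Gripped (25 mm on the knob). Lift, tilt, and go above the open tub.

play_rows(
  commands=[
    [[0,0,0.03],[0,0,0]],
    [[0.005,0.002,0.08],[0,0,0]],
    [[0.025,0.008,0.13],[-0.015,-0.08,0]],
    [[0.06,0.014,0.17],[-0.035,-0.19,0]],
    [[0.1,0.02,0.19],[-0.06,-0.32,0]],
    [[0.135,0.026,0.192],[-0.08,-0.43,0]],
    [[0.164,0.0297,0.189],[-0.0973,-0.5145,0]],
    [[0.164,0.0297,0.189],[-0.0973,-0.5145,0]],
    [[0.164,0.0297,0.189],[-0.0973,-0.5145,0]],
  ],
)

```text
time_s: 5.98
position: [0.5998, 0.165, 0.2405]
tcp_rot: [[0.852, 0.488, 0.187], [-0.162, -0.094, 0.982], [0.497, -0.868, -0.001]]
force: [-0.5, -0.3, -1.0]
opening: 0.292
```

```bash
python3 loc.py 1; cat > chk.py <<'E'
from loc import *
import sys
a=snap('scene','s'+sys.argv[1]);b=snap('side','b'+sys.argv[1])
for c in(a,b):
    P=cloud(c);Fr=c['frame'].astype(int);s=c['s'];L=(P-s['position'])@F
    w=(c['depth']>0)&(Fr.min(2)>70)&(Fr.max(2)-Fr.min(2)<30)&(np.hypot(L[...,0],L[...,1])<.056)&(np.hypot(L[...,0],L[...,1])>.02)&(L[...,2]<-.022)&(L[...,2]>-.045)
    q=L[w]; print(w.sum(),np.percentile(q,[1,50,99],axis=0).round(4))
A=a['frame'][140:270,210:360];B=b['frame'][110:240,260:410]
im=np.hstack([cv2.resize(A,(400,347),interpolation=3),cv2.resize(B,(400,347),interpolation=3)])
cv2.imwrite(f'pics/c{sys.argv[1]}.png',im[:,:,::-1])
E
python3 chk.py 3
```

```text
5.975 TCP in tub [ -0.8   0.3 124.9] axis err [0.003 0.001 1.   ] force tub [-0.9 -0.4 -0.7] open 0.2920096674256011
271 [[-0.0348 -0.0485 -0.0442]
 [ 0.0288 -0.0072 -0.0292]
 [ 0.0511  0.0451 -0.0275]]
288 [[-0.045  -0.0531 -0.0436]
 [ 0.0113 -0.0227 -0.0319]
 [ 0.0481  0.0356 -0.0275]]
```

View pics/c3.png

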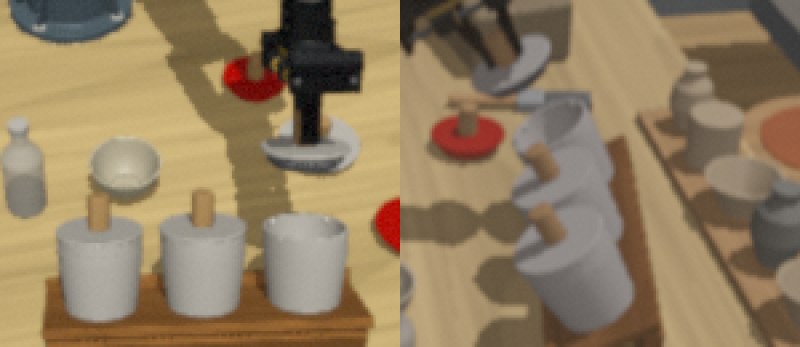

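The lid is held square above the open tub, and both lids on the other tubs look flush. Approaching the mouth.

play_rows(
  commands=[
    [[0.01,-0.002,-0.017],[0,0,0]],
    [[0.02,-0.0038,-0.034],[0,0,0]],
    [[0.028,-0.0053,-0.048],[0,0,0]],
    [[0.0328,-0.0062,-0.0558],[0,0,0]],
    [[0.0328,-0.0062,-0.0558],[0,0,0]],
    [[0.0328,-0.0062,-0.0558],[0,0,0]],
  ],
)

```text
time_s: 6.82
position: [0.6338, 0.1592, 0.1856]
tcp_rot: [[0.851, 0.491, 0.186], [-0.161, -0.093, 0.983], [0.5, -0.866, 0.0]]
force: [0.1, 0.5, -0.5]
opening: 0.285
```

```bash
python3 loc.py 1
```

```text
6.825 TCP in tub [ 1.7  0.9 60.1] axis err [-0. -0.  1.] force tub [-0.3  0.5 -0.5] open 0.28466359436111305
```

play_rows(
  commands=[
    [[0.0015,-0.0004,-0.0035],[0,0,0]],
    [[0.0035,-0.0008,-0.007],[0,0,0]],
    [[0.0055,-0.0012,-0.0105],[0,0,0]],
    [[0.0073,-0.0015,-0.0139],[0,0,0]],
    [[0.0073,-0.0015,-0.0139],[0,0,0]],
  ],
)

```text
time_s: 7.45
position: [0.6412, 0.1577, 0.1712]
tcp_rot: [[0.851, 0.491, 0.186], [-0.161, -0.093, 0.983], [0.5, -0.866, 0.0]]
force: [0.9, 0.1, -1.1]
opening: 0.289
```

```bash
python3 loc.py 1
```

```text
7.45 TCP in tub [ 1.   0.7 43.9] axis err [0. 0. 1.] force tub [ 0.2  0.3 -1.4] open 0.2892044370373542
```

Plug is in without lateral force. Now pressing along the axis.

play_rows(
  commands=[
    [[0.001,-0.0002,-0.0017],[0,0,0]],
    [[0.002,-0.0004,-0.0035],[0,0,0]],
    [[0.003,-0.0006,-0.0052],[0,0,0]],
    [[0.004,-0.0008,-0.007],[0,0,0]],
    [[0.005,-0.0009,-0.0087],[0,0,0]],
    [[0.005,-0.0009,-0.0087],[0,0,0]],
  ],
)

```text
time_s: 8.2
position: [0.6456, 0.1569, 0.1636]
tcp_rot: [[0.851, 0.491, 0.186], [-0.161, -0.093, 0.983], [0.5, -0.866, -0.0]]
force: [-6.2, 1.4, 7.2]
opening: 0.285
```

```bash
python3 loc.py 1
```

```text
8.2 TCP in tub [ 1.1  0.7 35. ] axis err [-0.  0.  1.] force tub [-1.9  0.2  9.4] open 0.28543968292074334
```

play_rows(
  commands=[
    [[0,0,0],[0,0,0]],
    [[0,0,0],[0,0,0]],
    [[0,0,0],[0,0,0]],
    [[-0.008,0.0015,0.014],[0,0,0]],
    [[-0.017,0.0032,0.03],[0,0,0]],
    [[-0.0255,0.0048,0.045],[0,0,0]],
    [[-0.0275,0.0052,0.0485],[0,0,0]],
  ],
  gripper=0.06,
)

```text
time_s: 9.07
position: [0.6184, 0.1624, 0.2137]
tcp_rot: [[0.849, 0.494, 0.186], [-0.161, -0.092, 0.983], [0.502, -0.865, 0.001]]
force: [1.3, 0.4, -0.7]
opening: 0.684
```

play_rows(
  commands=[
    [[0,0,0],[0,0,0]],
    [[0,0,0],[0,0,0]],
    [[0,0,0],[0,0,0]],
    [[0,0,0],[0,0,0]],
    [[0,0,0],[0,0,0]],
    [[0,0,0],[0,0,0]],
    [[0,0,0],[0,0,0]],
  ],
  gripper=0.0,
)

```text
time_s: 9.95
position: [0.6186, 0.162, 0.2113]
tcp_rot: [[0.851, 0.491, 0.186], [-0.161, -0.093, 0.983], [0.5, -0.866, 0.0]]
force: [-0.3, 0.7, -0.4]
opening: 0.028
```

```bash
python3 loc.py 1; python3 - <<'E'
from wr import *
c=snap('wrist','w4');P=wcloud(c);ok=c['depth']>0;Fr=c['frame'].astype(int)
for o in(0,1):
    L=(P-ref-o*.118*F[:,1])@F;rho=np.hypot(L[...,0],L[...,1])
    w=ok&(rho<.02)&(L[...,2]>.038)&(L[...,2]<.058)&(Fr[...,0]-Fr[...,2]>20);q=L[w]
    if len(q)>50: print(o,'knob top',np.percentile(q[:,2],90).round(4),q[q[:,2]>.042].mean(0).round(4))
    w=ok&(rho<.047)&(rho>.022)&(abs(L[...,2]-.008)<.01)&(Fr.min(2)>80);q=L[w]
    if len(q)>50: A=np.c_[q[:,:2],np.ones(len(q))]; print(o,'flange n',len(q),'med h',np.median(q[:,2]).round(4),'tilt',np.linalg.lstsq(A,q[:,2],rcond=None)[0].round(3))
E
```

```text
9.95 TCP in tub [ 1.1  0.7 90.1] axis err [0. 0. 1.] force tub [-0.6  0.6 -0.2] open 0.028388781565948495
0 flange n 55 med h 0.0046 tilt [-0.04   0.025  0.004]
1 knob top 0.0452 [0.001  0.0057 0.0443]
1 flange n 5136 med h 0.0047 tilt [-0.001  0.001  0.005]
```

The new lid's flange is 4.7 mm above the rim (5 expected) with about 0 tilt, so it is home. One confirming push, then retreat.

play_rows(
  commands=[
    [[0.005,-0.001,-0.009],[0,0,0]],
    [[0.009,-0.0017,-0.016],[0,0,0]],
    [[0.0105,-0.002,-0.0185],[0,0,0]],
    [[0.0113,-0.0021,-0.0202],[0,0,0]],
    [[0.0118,-0.0022,-0.021],[0,0,0]],
    [[0.0118,-0.0022,-0.021],[0,0,0]],
  ],
)

```text
time_s: 10.75
position: [0.6282, 0.1601, 0.1937]
tcp_rot: [[0.85, 0.492, 0.186], [-0.16, -0.094, 0.983], [0.501, -0.865, -0.001]]
force: [-21.1, 0.2, 29.0]
opening: 0.006
```

```bash
python3 loc.py 1
```

```text
10.75 TCP in tub [ 0.8  0.7 70. ] axis err [-0.001  0.001  1.   ] force tub [-3.5 -3.8 35.5] open 0.00649157285472174
```

play_rows(
  commands=[
    [[-0.01,0.002,0.017],[0,0,0]],
    [[-0.025,0.003,0.043],[0,0,0]],
    [[-0.05,-0.02,0.08],[0,0,0]],
    [[-0.08,-0.06,0.12],[0,0,0]],
    [[-0.08,-0.06,0.12],[0,0,0]],
    [[-0.08,-0.06,0.12],[0,0,0]],
  ],
)

```text
time_s: 11.5
position: [0.5506, 0.0996, 0.3102]
tcp_rot: [[0.851, 0.491, 0.187], [-0.162, -0.093, 0.982], [0.5, -0.866, 0.0]]
force: [0.1, 0.5, -0.3]
opening: 0.005
```

```bash
cat > fin.py <<'E'
from wr import *
a=snap('scene','s5');b=snap('side','b5');c=snap('wrist','w5')
for n,P,c in(('scene',cloud(a),a),('side',cloud(b),b),('wrist',wcloud(c),c)):
  Fr=c['frame'].astype(int);ok=c['depth']>0
  for o in(-1,0,1):
    L=(P-ref-o*.118*F[:,1])@F;rho=np.hypot(L[...,0],L[...,1])
    w=ok&(rho<.047)&(rho>.022)&(abs(L[...,2]-.008)<.01)&(Fr.min(2)>80);q=L[w]
    if len(q)>80: A=np.c_[q[:,:2],np.ones(len(q))]; print(n,o,len(q),'flange h',np.median(q[:,2]).round(4),'tilt',np.linalg.lstsq(A,q[:,2],rcond=None)[0].round(3))
A=a['frame'][140:290,200:370];B=b['frame'][110:260,240:410]
im=np.hstack([cv2.resize(A,(400,353),interpolation=3),cv2.resize(B,(400,353),interpolation=3)]);cv2.imwrite('pics/c5.png',im[:,:,::-1])
s=read_state();print(s['force'],s['time_s'])
E
python3 fin.py
```

```text
scene -1 173 flange h 0.0064 tilt [-0.01   0.004  0.006]
scene 0 170 flange h 0.0065 tilt [-0.014  0.004  0.006]
scene 1 175 flange h 0.0064 tilt [-0.017  0.008  0.006]
side -1 343 flange h 0.0035 tilt [-0.002 -0.002  0.003]
side 0 275 flange h 0.0033 tilt [-0.002  0.001  0.003]
side 1 218 flange h 0.0036 tilt [ 0.001 -0.003  0.004]
wrist 0 2056 flange h 0.0047 tilt [-0.001  0.002  0.005]
wrist 1 4251 flange h 0.0046 tilt [-0.001  0.001  0.005]
[-0.0102723  -0.36247873 -0.7206156 ] 11.65
```

View pics/c5.png

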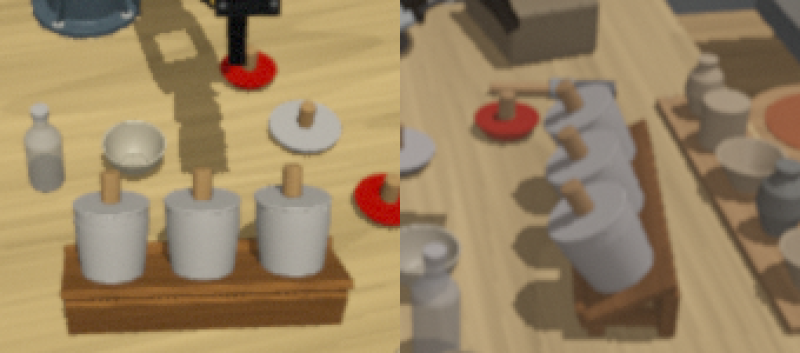

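All three lids match the fixed shut one in height and tilt in every camera view that sees them. Handing in.

```bash
python3 -c "
from rig import *
print(hand_in())"
```

```text
the job is handed in; nothing more can be done
None
```

I pressed the sprung lid home with closed fingers on its knob. Then I fitted the 100 mm loose lid onto the open tub, pressed it home, pushed once more on its knob, let go and backed off. I handed in at about 11.7 s of the 48 s allowed.

**Lid checks:**
- **Hard stop:** both lids stopped hard with the tool at the same height, 69.8 and 70.0 mm above the rim, under about 40 and 36 N.
- **Flange height:** the wrist camera puts both flange tops 4.6–4.7 mm above the rim (5 mm expected), with tilt of about 0.002 rad.
- **Against the fixed shut lid:** the scene and side cameras put all three lids at the same height to within 0.3 mm. Their absolute heights disagree (6.4 mm in the scene view, 3.5 mm in the side view), which is within the 2 mm calibration error.
- **Arm clear:** the arm touched nothing at the end.

**Not fully confirmed:**
- **Centring:** I did not measure the seated knobs' sideways position separately; it follows from the plug sitting square in the tub. One wrist reading of the fitted lid's knob came out 5.7 mm off along the rack. I took it as skewed, because it averaged in the knob's visible side.
- **Bystanders:** the big lid, bowl and bottle look unmoved in the last crops. I did not re-measure their positions, or the mug, cup or brush. The arm was not taken near any of these.

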